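Slide the thermometer case out over the edge of the glass shelf

ROBOT

A 6-joint arm with a two-finger parallel gripper is mounted at the origin on the work surface. World frame = base frame: x ahead of the robot, y to its left, z up, the work surface at z = 0. Lengths are in m, angles in degrees, forces in N, time in s.
With the tool pointing down it reaches from about 0.3 to 0.85 m from the base axis. Payload 5.4 kg.
Tool frame: the origin (TCP) lies on the centre line of the jaws, within the pads' length; the fingertips stand 25 mm ahead of it and the grasp point (between the pads) lies 6 mm ahead of it; z points along the fingers, y is the direction in which the jaws open and shut (so a half turn about z gives the same grasp; the last joint's range is limited). The gripper opens to 85 mm and grips with 20 to 120 N. Pads are 22 mm wide; open, the fingers measure 114 mm over their backs; the gripper's body (76 mm by 85 mm) begins 54 mm behind the grasp point. The pads swing forward as they close: fully open they stand 13 mm farther back than shut.
Start: joints at [-79.188, 9.076, 91.501, -0, 79.423, -12.038], TCP at [0.223, -0.53, 0.256] pointing down, gripper open.
Joint ranges: [-166.64, 166.64], [-54.1, 131.32], [10.49, 154.53], [-73.88, 253.88], [9.74, 151.15], [-171.62, 171.62]. Speed limits (degrees/s): [147.25, 147.25, 180, 180, 180, 180].

INTERFACE

Orientations are given as a 3x3 rotation matrix whose columns are the frame's x, y, z axes.
In Python, from plant import r gives the robot as it stands.
- The arm moves only by the tool send_rows, never from a script. Its argument "rows" is one flat list of numbers, 4 for each row, row after row: the shift along the tool's x, y, z in cm, then the turn about the tool's z in rad. In form: [x, y, z, roll, x, y, z, roll, ...]. A call has exactly 8 rows; each row is the pose to reach, as a shift and turn from the pose measured when the call began, along the tool's axes at that moment; what a row does not reach only later rows make up. A row lasts 1/12 s, in which the tool goes at most 41.7 mm and 7.16 degrees, less where a joint would pass 70% of its speed; a pose out of reach is approached as far as the arm can. A call with a gripper value outside its range is refused whole. "jaw" is the opening, from 0 (shut) to 1 (fully open), set as the call begins (left out, the last holds). The fingers move at their own pace and stop on an object; "grip_force" is the grip in N (left out, the last holds). Time passes only in rows, so rows that repeat a pose let the fingers close, or fill a call up. It gives the time, the measured TCP pose, the force and the opening at its end, in the units of the state.
- r.observe(): the state, without advancing time (a new reading comes with each control period).
- r.capture(name): name is "scene" or "top" or "wrist"; returns the picture (480x640x3 uint8, red, green, blue); there is no depth.
- r.get_calibration(name): a dict with "mtx" (3x3 intrinsics, pixels), "origin" and "attitude" of the camera in the world. Camera axes: x right, y up, looking along -z (the intrinsics and any distortion apply to the point x, -y, -z); pixel columns grow to the right and rows downward; lengths in m; the calibration is good to about 2 mm. The wrist camera is an equidistant fisheye: a pixel r from the principal point sees the ray r / f radians off the axis. A picture is of the moment at which its call begins: read the wrist's pose just before it. get_calibration takes no time and is no camera call; for the wrist camera it gives the pose at the moment of the call.
- r.hand_in(): hands the job in, once; it reports no verdict.
The state is a dict: "time_s": time; "joints": joint angles; "qvel": joint speeds; "joint_torque": joint torques, N m; "eef_pos": TCP position; "orientation": TCP orientation; "ft_force": force on the tool from outside, world axes, zero at the start; "torque": the same for the moment, N m; "grip_width": finger opening in m.
Only numpy, scipy, OpenCV 4.12 (cv2) and the standard library are available. Lean on these libraries where they do the work, as an engineer would, in place of code of your own. Each camera call takes 0.05 s, during which the arm holds its last target.

TASK

Push the flat thermometer case (the slim grey one with the spring clip) along the frosted glass shelf, clip end first, until 40 mm of it - the whole length of its clip - sticks out over the shelf's front edge, square to that edge, so that it can be taken by the clip later. Only slide it, never lift or tip it; leave everything else on the shelf where it is, and finish with the hand clear of it all.

Things in the scene. Friction and masses are not known exactly. Their poses are not given: they have to be found in the camera images.
- shelf: Fixed low cabinet section of white panels carrying a horizontal frosted glass shelf, 200 mm deep (along its x) and 470 mm wide (along its y), 8 mm thick; the top of the glass is 80 mm above the work surface. Origin: under the middle of the glass, on the work surface. Its x axis points from the front edge (robot side) to the back. Side panels 16 mm thick rise 15 mm above the glass at both ends; nothing stands above the glass at the front or back.
- shelf_edge (a point): Middle of the front edge of the glass, on its top surface (at x = -100 mm, z = 80 mm in the shelf's frame); axes as the shelf's.
- case: Loose thermometer case: flat grey plastic, 120 mm long (its x), 34 mm wide (its y), 8 mm thick, about 60 g, balanced near its middle. A steel spring clip 40 mm long, 10 mm wide lies along the top at the -x end, reaching back from that end to 40 mm; its top is 11.6 mm above the underside (up to 13 mm at the rounded lip). Origin: centre of the underside. It lies on the glass with the clip end roughly towards the front edge, up to 0.35 rad askew.
- case_tip (a point): Middle of the clip-end (-x) face of the case, at its underside, 60 mm from its origin; axes as the case's.
- file_box: Bystander: a similar flat grey plastic box without a clip, 100 x 34 x 8 mm, origin at the centre of its underside. It lies on the glass beside the case, on its left or right.
- cup: Bystander: white plastic measuring cup, 36 mm across, 38 mm high, standing near the front edge between the two flat boxes; origin at the centre of its underside.
- aid_box: Bystander: white first aid box with a latch on its front, 90 x 56 x 40 mm, at the left end of the shelf; origin at the centre of its underside.
- bottle: Bystander: amber glass bottle, 38 mm across, 68 mm high, at the back of the right end of the shelf; origin at the centre of its underside.
- tweezers: Bystander: steel tweezers, 90 mm long, 14 mm wide, 4 mm thick, lying at the front of the right end of the shelf; origin at the middle of the underside.
Mind the look-alikes: they are no part of the job. What is shaped like the case but red or yellow is not meant.

How it is judged (in metres and radians):
At the end, for the whole second after the job is handed in: The clip end of the case overhangs the front edge of the glass by 40 mm, within 8 mm; the case is square to the edge within 0.14 rad (8 degrees), flat on the glass and at rest, and every bystander is within 15 mm of where it started (x of case_tip in the frame of shelf_edge between -0.048 and -0.032 m and y of case_tip in the frame of shelf_edge between -0.22 and 0.22 m and angle between the x axis of case and the x axis of shelf, either way round below 0.14 rad and z of case in the frame of shelf between 0.077 and 0.083 m and angle between case's own z axis and vertical below 0.05 rad and linear speed of case below 0.01 m/s and distance of each of file_box, cup, aid_box, bottle, tweezers from where it was at the start of the episode below 0.015 m); the robot touches nothing.
It fails at once if the case is lifted more than 8 mm off the glass, or falls below it (z of case in the frame of shelf above 0.088 m or z of case in the frame of shelf below 0.07 m).
It fails at once if the case is tipped by more than 0.15 rad (angle between case's own z axis and vertical above 0.15 rad).
It fails at once if a bystander on the shelf is moved by more than 15 mm (distance of any of file_box, cup, aid_box, bottle, tweezers from where it was at the start of the episode above 0.015 m).
It fails at once if the cup or the bottle is tipped (angle between any of cup, bottle's own z axis and vertical above 0.3 rad).
It also fails if it takes over 38 s, if anything falls off the work surface, if the arm or the gripper's body presses on something with over 40 N, if the wrist force passes 120 N, or if a joint passes its speed limit or range.

## Working session

There is one attempt and no reset: what is moved stays moved. The work goes in short steps, Python scripts to look and compute and a tool call to move; the robot and the scene stay as the last step left them, time stands still between calls to the robot, and variables do not carry over. Pictures are saved under pics/ and viewed, and the job is handed in when it is done.

Besides the shell and the picture viewer there is one more tool, called after ">>>" by a JSON object that holds its "method" and its "body", one argument or row to a line. send_rows: Moves the arm, as the interface text tells. Its arguments: {"type":"object","properties":{"rows":{"type":"array","items":{"type":"number"}},"jaw":{"type":"number"},"grip_force":{"type":"number"}},"required":["rows"]}

```bash
ls; mkdir -p pics; python3 - <<'E'
from plant import r
import cv2,numpy as np
np.set_printoptions(precision=4,suppress=True)
o=r.observe();print(o['time_s'],o['eef_pos'],o['orientation'],o['grip_width'],o['ft_force'])
for n in['scene','top']:
    c=r.get_calibration(n);print(n,c)
    cv2.imwrite(f'pics/{n}0.png',r.capture(n)[:,:,::-1])
E
```

```text
pics
0.0 [ 0.2232 -0.5293  0.2553] [[ 0.9215  0.3883 -0.0004]
 [ 0.3883 -0.9215  0.0019]
 [ 0.0004 -0.0019 -1.    ]] 0.08520283836422222 [0.3713 0.3673 0.1415]
scene {'mtx': array([[466.3563,   0.    , 324.916 ],
       [  0.    , 466.3563, 234.5767],
       [  0.    ,   0.    ,   1.    ]]), 'origin': array([ 1.047 , -0.2659,  0.6008]), 'attitude': array([[ 0.3443, -0.6177,  0.7071],
       [ 0.9386,  0.2083, -0.2751],
       [ 0.0226,  0.7583,  0.6515]])}
top {'mtx': array([[448.146 ,   0.    , 320.2911],
       [  0.    , 448.146 , 246.0326],
       [  0.    ,   0.    ,   1.    ]]), 'origin': array([ 0.4803, -0.041 ,  0.7761]), 'attitude': array([[-0.015 ,  0.9994, -0.0315],
       [-0.9999, -0.0152, -0.0052],
       [-0.0057,  0.0314,  0.9995]])}
```

View pics/scene0.png

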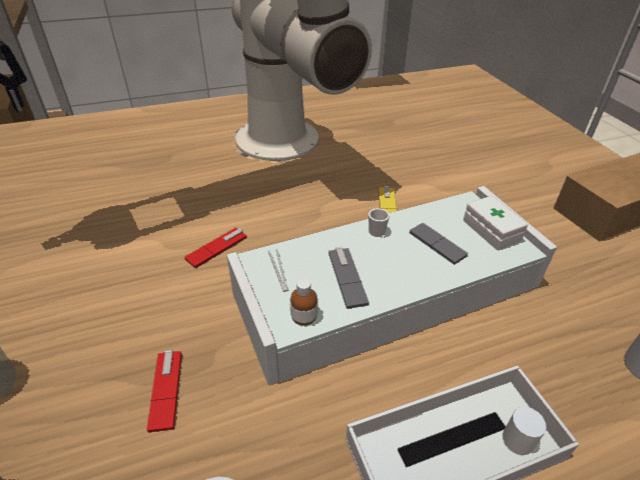

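View pics/top0.png

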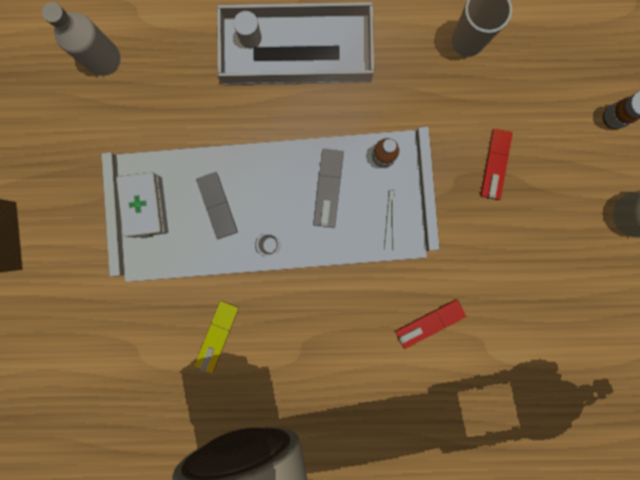

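```bash
python3 - <<'E'
import cv2
im=cv2.imread('pics/top0.png')
cv2.imwrite('pics/top0_case.png',cv2.resize(im[125:275,270:450],None,fx=4.2,fy=4,interpolation=cv2.INTER_CUBIC)[:600])
cv2.imwrite('pics/top0_shelf.png',cv2.resize(im[120:290,95:445],None,fx=2.28,fy=2.28,interpolation=cv2.INTER_CUBIC))
E
```

```text
(no output)
```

View pics/top0_case.png

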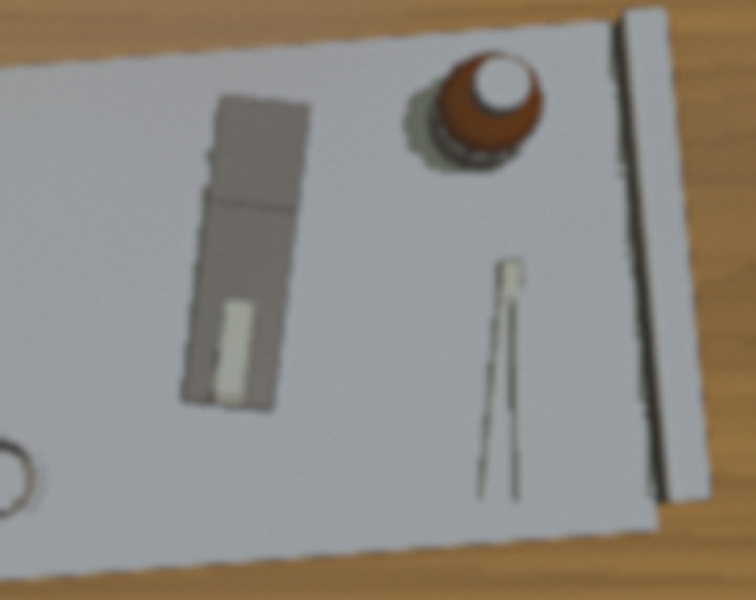

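View pics/top0_shelf.png

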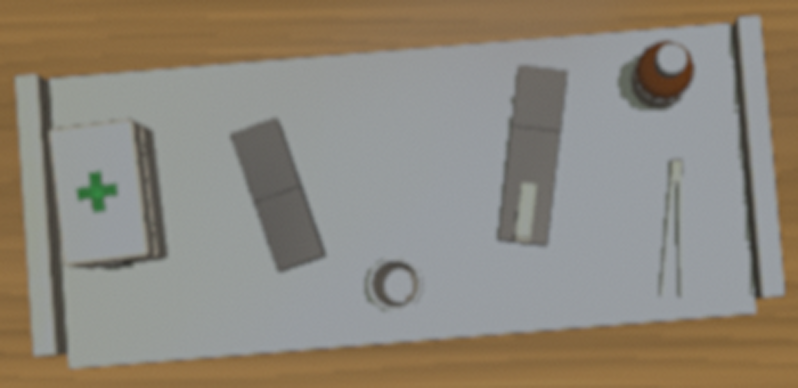

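Candidates: grey with clip at (329,188) is the case. Grey without clip at (217,205) is the file box. Red (497,165) and (431,324), and yellow (217,337), are off the shelf and not meant. The enlarged crop shows the clip at (325,212), pointing to the front edge.

```bash
cat > h.py <<'E'
from plant import r
import cv2,numpy as np
np.set_printoptions(precision=4,suppress=True)
def top_world(px,z,c=None):
    c=c or r.get_calibration('top')
    px=np.atleast_2d(px).astype(float)
    d=np.c_[(px[:,0]-c['mtx'][0,2])/c['mtx'][0,0],-(px[:,1]-c['mtx'][1,2])/c['mtx'][1,1],-np.ones(len(px))]@c['attitude'].T
    t=(z-c['origin'][2])/d[:,2]
    return c['origin']+t[:,None]*d
def case_mask(im,ref=(329,188),box=(290,130,370,330)):
    g=cv2.cvtColor(im,cv2.COLOR_RGB2GRAY)
    return g
def measure(im,box=(295,135,362,300)):
    # front edge: glass to wood, by saturation
    hsv=cv2.cvtColor(im,cv2.COLOR_RGB2HSV)
    sat=hsv[:,:,1].astype(float)
    pts=[]
    for u in list(range(150,250))+list(range(345,385))+list(range(395,420)):
        col=sat[235:300,u]; k=np.where(col>75)[0]
        if len(k) and k[0]>0:
            i=k[0]; pts.append((u,235+i-(col[i]-75)/(col[i]-col[i-1])))
    pts=np.array(pts)
    vx,vy,x0,y0=cv2.fitLine(pts.astype(np.float32),cv2.DIST_HUBER,0,.01,.01).ravel()
    E=top_world([(150,y0+(150-x0)*vy/vx),(420,y0+(420-x0)*vy/vx)],.08)
    ydir=E[0]-E[1]; ydir=ydir[:2]/np.linalg.norm(ydir[:2]); xdir=np.array([ydir[1],-ydir[0]])
    return E,xdir,ydir
E
python3 - <<'E'
from h import *
im=cv2.imread('pics/top0.png')[:,:,::-1].copy()
E,xd,yd=measure(im);print(E,xd,yd,np.degrees(np.arctan2(xd[1],xd[0])))
g=cv2.cvtColor(im,cv2.COLOR_RGB2GRAY)
print(g[180:195:7,300:360:4],cv2.cvtColor(im,cv2.COLOR_RGB2HSV)[188,300:360:4,1])
c=np.array([(218,95),(310,104),(272,411),(181,402)],float)/[4.2,4]+[270-.4,125-.4]
w=top_world(c,.088)
print(c,w)
print('sizes',np.linalg.norm(w-np.roll(w,-1,0),axis=1))
ctr=w.mean(0);ax=(w[0]+w[1]-w[2]-w[3])/2;print('ctr',ctr,'yaw',np.degrees(np.arctan2(ax[1],ax[0])))
for n,p in [('case rl',w[0]),('rr',w[1]),('fr',w[2]),('fl',w[3])]:
    d=p[:2]-E[0][:2];print(n,d@xd,d@yd)
# shelf corners: back edge
for p in [(115+12,0)]: pass
cor=np.array([(50,78),(733,24),(757,313),(70,366)],float)/2.28+[95,120]
W=top_world(cor,.08);print(W);print(np.linalg.norm(W-np.roll(W,-1,0),axis=1))
bot=top_world([(386,145),(389,158)],.1);print(bot)
print('bottle base approx',top_world([(384,160)],.08),'cup',top_world([(268,247)],.085))
E
```

```text
[[ 0.4539  0.2279  0.08  ]
 [ 0.4813 -0.1918  0.08  ]] [0.9979 0.065 ] [-0.065   0.9979] 3.727742194233285
[[155 154 155 156 152 103 104 105 104 106 124 155 156 156 155]
 [155 156 155 156 138 103 103 104 104 105 145 155 156 156 155]
 [155 155 157 156 110 104 104 105 106 105 154 156 155 157 155]] [13 13 14 14 11 14 17 14 17 17 13 14 14 14 16]
[[321.5048 148.35  ]
 [343.4095 150.6   ]
 [334.3619 227.35  ]
 [312.6952 225.1   ]] [[ 0.6531 -0.0416  0.088 ]
 [ 0.649  -0.0754  0.088 ]
 [ 0.5304 -0.0595  0.088 ]
 [ 0.5344 -0.0263  0.088 ]]
sizes [0.0341 0.1197 0.0335 0.1197]
ctr [ 0.5917 -0.0507  0.088 ] yaw -7.498006678909825
case rl 0.18125708830163867 -0.28192544607343084
rr 0.17500594211702625 -0.31539929351541934
fr 0.05764409227723691 -0.29182925412873023
fl 0.0637817231112963 -0.25888678083001193
[[ 0.6511  0.2793  0.08  ]
 [ 0.6808 -0.1907  0.08  ]
 [ 0.4823 -0.2027  0.08  ]
 [ 0.4532  0.2658  0.08  ]]
[0.4709 0.1989 0.4693 0.1984]
[[ 0.6536 -0.1396  0.1   ]
 [ 0.6337 -0.1438  0.1   ]]
bottle base approx [[ 0.6352 -0.139   0.08  ]] cup [[0.5018 0.0433 0.085 ]]
```

>>> {"method": "send_rows", "body": {
  "rows": [2,-0.9,0,0.03,5,-2.2,0,0.08,8.5,-3.7,0,0.14,12,-5.2,0,0.2,15.5,-6.7,0,0.26,19,-8.2,0,0.32,22.5,-9.7,0,0.38,26,-11.2,0,0.44],
  "jaw": 0,
  "grip_force": 20
}}

```text
time_s: 0.77
eef_pos: [0.4201, -0.3234, 0.2553]
orientation: [[0.999, -0.044, -0.001], [-0.044, -0.999, 0.002], [-0.001, -0.002, -1.0]]
ft_force: [0.8, 0.3, -0.4]
grip_width: -0.0
```

```bash
cat >> h.py <<'E'
def rel(target,yaw_deg):
    o=r.observe();R=np.array(o['orientation']);p=np.array(o['eef_pos'])
    y=np.degrees(np.arctan2(R[1,0],R[0,0]))
    print('t',o['time_s'],'pos',p,'yaw',y,'z',R[:,2],'F',np.array(o['ft_force']),'grip',o['grip_width'])
    d=R.T@(np.array(target)-p)*100
    print('rel cm',d,'roll',-np.radians(yaw_deg-y))
E
python3 -c "
from h import *
rel([.671,-.061,.23],-7.5)"
```

```text
t 0.7667 pos [ 0.4201 -0.3234  0.2553] yaw -2.5391420570827834 z [-0.0007  0.0021 -1.    ] F [ 0.8318  0.3083 -0.3526] grip -1.4264632542513855e-05
rel cm [ 23.9042 -27.3232   2.5713] roll 0.08658330482761835
```

>>> {"method": "send_rows", "body": {
  "rows": [2,-2.3,0,0.02,4.6,-5.3,0,0.04,7.2,-8.3,0,0.06,9.8,-11.3,0,0.09,12.4,-14.3,0,0.09,15,-17.3,0,0.09,17.6,-20.3,0,0.09,20,-23,0,0.09]
}}

```text
time_s: 1.43
eef_pos: [0.6311, -0.1002, 0.255]
orientation: [[0.991, -0.133, -0.002], [-0.133, -0.991, 0.003], [-0.002, -0.002, -1.0]]
ft_force: [0.5, 0.5, 0.1]
grip_width: 0.0001
```

```bash
python3 -c "
from h import *
rel([.673,-.061,.15],-7.5)"
```

```text
t 1.4333 pos [ 0.6311 -0.1002  0.255 ] yaw -7.6529109796381505 z [-0.0015  0.0027 -1.    ] F [0.5226 0.4624 0.1467] grip 6.536445621020398e-05
rel cm [ 3.6538 -4.4221 10.5081] roll -0.0026688000571357335
```

>>> {"method": "send_rows", "body": {
  "rows": [1.9,-2.3,0,0,3.65,-4.4,1,0,3.65,-4.4,3.5,0,3.65,-4.4,6,0,3.65,-4.4,8,0,3.65,-4.4,9.5,0,3.65,-4.4,10.5,0,3.65,-4.4,10.5,0]
}}

```text
time_s: 2.1
eef_pos: [0.6711, -0.0607, 0.1466]
orientation: [[0.991, -0.133, -0.007], [-0.133, -0.991, 0.004], [-0.008, -0.003, -1.0]]
ft_force: [-0.4, 1.0, 0.1]
grip_width: -0.0
```

```bash
python3 - <<'E'
from h import *
rel([.673,-.061,.12],-7.5)
a=r.capture('scene');b=r.capture('wrist')
cv2.imwrite('pics/s1.png',cv2.resize(a[150:350,220:480,::-1],None,fx=3,fy=3,interpolation=cv2.INTER_CUBIC))
cv2.imwrite('pics/w1.png',b[:,:,::-1])
E
```

```text
t 2.1 pos [ 0.6711 -0.0607  0.1466] yaw -7.655793650372209 z [-0.0071  0.0042 -1.    ] F [-0.3881  1.0348  0.1281] grip -2.81925435571115e-05
rel cm [0.2134 0.0118 2.6585] roll -0.0027191121526959293
```

View pics/s1.png

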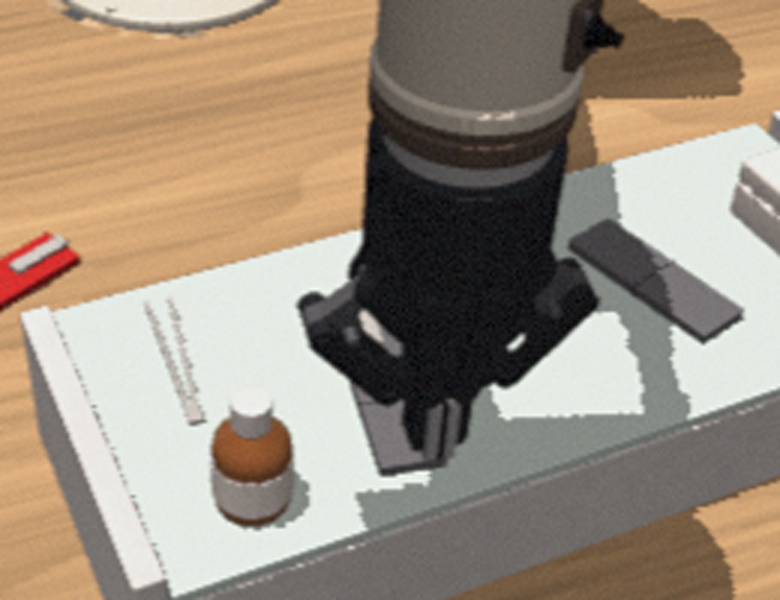

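View pics/w1.png

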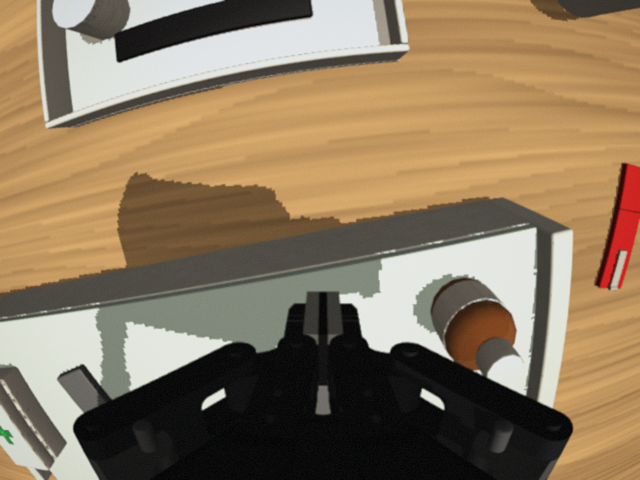

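```bash
python3 - <<'E'
from h import *
c=r.get_calibration('scene')
o=r.observe();R=np.array(o['orientation']);p=np.array(o['eef_pos'])
for q in [(300,300),(310,340),(398,400),(598,298),(545,350),(420,445),(462,440),(410,400)]:
    u=q[0]/3+220;v=q[1]/3+150
    d=c['attitude']@np.array([(u-c['mtx'][0,2])/c['mtx'][0,0],-(v-c['mtx'][1,2])/c['mtx'][1,1],-1])
    for off in (.0,.011):
        P0=p+R[:,0]*off
        t=((P0-c['origin'])@R[:,0])/(d@R[:,0]);P=c['origin']+t*d
        print(q,off,(R.T@(P-p))*1000,end=' ')
    print()
E
```

```text
(300, 300) 0.0 [ -0.      62.0054 -75.9546] (300, 300) 0.011 [ 11.      64.4943 -86.3597] 
(310, 340) 0.0 [  0.      57.5228 -53.0092] (310, 340) 0.011 [ 11.      60.1359 -64.0498] 
(398, 400) 0.0 [ 0.     17.7355 -9.1952] (398, 400) 0.011 [ 11.      21.4507 -21.4494] 
(598, 298) 0.0 [ -0.     -66.968  -53.9719] (598, 298) 0.011 [ 11.     -60.9065 -64.9858] 
(545, 350) 0.0 [  0.     -46.9833 -27.0072] (545, 350) 0.011 [ 11.     -41.4754 -38.7681] 
(420, 445) 0.0 [-0.      5.5444 22.7009] (420, 445) 0.011 [11.      9.5973  9.5631] 
(462, 440) 0.0 [ -0.     -14.2453  23.7684] (462, 440) 0.011 [11.     -9.6442 10.6011] 
(410, 400) 0.0 [ 0.     12.2753 -8.0493] (410, 400) 0.011 [ 11.      16.1417 -20.3353]
```

The fingers are shut behind the case's rear end and above the glass. The linkages reach ±64 mm sideways, but about 80 mm above the tips, so they clear the bottle. Next I lower.

>>> {"method": "send_rows", "body": {
  "rows": [0.1,0,0.5,0,0.2,0,1.2,0,0.2,0,1.9,0,0.2,0,2.4,0,0.2,0,2.8,0,0.2,0,3,0,0.2,0,3,0,0.2,0,3,0]
}}

```text
time_s: 2.87
eef_pos: [0.675, -0.0615, 0.1203]
orientation: [[0.991, -0.133, -0.001], [-0.133, -0.991, 0.003], [-0.002, -0.002, -1.0]]
ft_force: [0.4, -0.5, 0.4]
grip_width: -0.0003
```

```bash
python3 - <<'E'
from h import *
rel([.672,-.061,.108],-7.5)
E
```

```text
t 2.8667 pos [ 0.675  -0.0615  0.1203] yaw -7.65912251917306 z [-0.0015  0.0027 -1.    ] F [ 0.3934 -0.4579  0.4224] grip -0.00030691134431550497
rel cm [-0.3006 -0.0078  1.2313] roll -0.0027772118736377033
```

>>> {"method": "send_rows", "body": {
  "rows": [-0.05,0,0.2,0,-0.1,0,0.4,0,-0.2,0,0.6,0,-0.2,0,0.8,0,-0.2,0,0.95,0,-0.2,0,1.05,0,-0.2,0,1.1,0,-0.2,0,1.1,0]
}}

```text
time_s: 3.53
eef_pos: [0.6729, -0.0612, 0.1091]
orientation: [[0.991, -0.133, -0.002], [-0.133, -0.991, 0.003], [-0.002, -0.003, -1.0]]
ft_force: [-0.1, -0.3, -0.8]
grip_width: 0.0001
```

```bash
python3 - <<'E'
from h import *
rel([.672,-.061,.108],-7.5)
a=r.capture('scene')
cv2.imwrite('pics/s2.png',cv2.resize(a[200:330,300:430,::-1],None,fx=4.5,fy=4.5,interpolation=cv2.INTER_CUBIC))
rel([.672,-.061,.108],-7.5)
E
```

```text
t 3.5333 pos [ 0.6729 -0.0612  0.1091] yaw -7.659806393243721 z [-0.0017  0.0028 -1.    ] F [-0.0528 -0.2574 -0.7673] grip 5.932768265996617e-05
rel cm [-0.0945 -0.0026  0.1137] roll -0.002789147727839749
t 3.5833 pos [ 0.673  -0.0612  0.1093] yaw -7.662341508221333 z [-0.0016  0.0027 -1.    ] F [-0.1345 -0.61    0.0063] grip 0.00018432956939393158
rel cm [-0.1008 -0.0064  0.1264] roll -0.002833393831115706
```

View pics/s2.png

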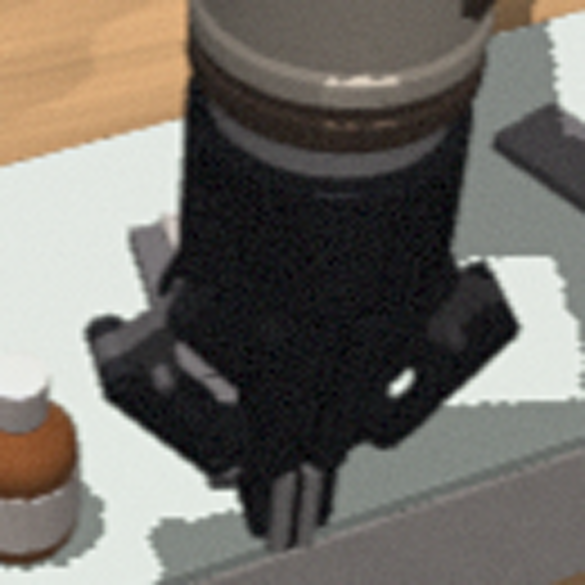

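```bash
cat >> h.py <<'E'
from scipy.integrate import cumulative_trapezoid as ct
SH=3.7; E0=np.array([.4539,.2279]); XD=np.array([np.cos(np.radians(SH)),np.sin(np.radians(SH))])
def path(c0,yaw0,s1,s2,yaw1=SH,n=1501,L=150.):
    s=np.linspace(0,L,n); yaw=np.radians(np.interp(s,[s1,s2],[yaw0,yaw1]))
    ax=np.c_[np.cos(yaw),np.sin(yaw)]
    c=np.array(c0)-np.c_[ct(ax[:,0],s,initial=0),ct(ax[:,1],s,initial=0)]/1000
    return s,c,ax,np.degrees(yaw)
def rows(c0,yaw0,s1,s2,ss,z,gap=.011,**k):
    s,c,ax,yaw=path(c0,yaw0,s1,s2,**k)
    o=r.observe();R=np.array(o['orientation']);p=np.array(o['eef_pos']);y0=np.degrees(np.arctan2(R[1,0],R[0,0]))
    print('t',o['time_s'],'pos',p,'yaw',y0,'F',np.array(o['ft_force']))
    for q in ss:
        i=np.argmin(abs(s-max(q,0)));t=c[i]+ax[i]*(.060+gap-min(q,0)/1000)
        d=R.T@(np.r_[t,z]-p)*100
        print(q,d.round(2),'roll %.3f'%-np.radians(yaw[i]-y0),'tip shelf x mm %.1f'%((c[i]-ax[i]*.06-E0)@XD*1000),'yaw %.1f'%yaw[i])
E
python3 - <<'E'
from h import *
rows([.5917,-.0507],-7.5,5,55,[-9,-7,-5,-3,-1,0]+list(range(2,106,4)),.108)
E
```

```text
t 3.5833 pos [ 0.673  -0.0612  0.1093] yaw -7.662341508221333 F [-0.1345 -0.61    0.0063]
-9 [-0.2   0.02  0.13] roll -0.003 tip shelf x mm 60.7 yaw -7.5
-7 [-0.4   0.02  0.13] roll -0.003 tip shelf x mm 60.7 yaw -7.5
-5 [-0.6   0.02  0.13] roll -0.003 tip shelf x mm 60.7 yaw -7.5
-3 [-0.8   0.02  0.13] roll -0.003 tip shelf x mm 60.7 yaw -7.5
-1 [-1.    0.02  0.13] roll -0.003 tip shelf x mm 60.7 yaw -7.5
0 [-1.1   0.02  0.13] roll -0.003 tip shelf x mm 60.7 yaw -7.5
2 [-1.3   0.02  0.13] roll -0.003 tip shelf x mm 58.7 yaw -7.5
6 [-1.7  -0.    0.13] roll -0.007 tip shelf x mm 54.7 yaw -7.3
10 [-2.1  -0.11  0.13] roll -0.022 tip shelf x mm 50.6 yaw -6.4
14 [-2.5  -0.21  0.13] roll -0.038 tip shelf x mm 46.5 yaw -5.5
18 [-2.91 -0.3   0.13] roll -0.054 tip shelf x mm 42.4 yaw -4.6
22 [-3.31 -0.39  0.13] roll -0.069 tip shelf x mm 38.4 yaw -3.7
26 [-3.72 -0.47  0.13] roll -0.085 tip shelf x mm 34.3 yaw -2.8
30 [-4.13 -0.54  0.14] roll -0.101 tip shelf x mm 30.2 yaw -1.9
34 [-4.54 -0.61  0.14] roll -0.116 tip shelf x mm 26.1 yaw -1.0
38 [-4.95 -0.67  0.14] roll -0.132 tip shelf x mm 22.
[... 338 characters left out ...]
1  0.14] roll -0.198 tip shelf x mm -2.1 yaw 3.7
66 [-7.78 -0.64  0.14] roll -0.198 tip shelf x mm -6.1 yaw 3.7
70 [-8.17 -0.56  0.14] roll -0.198 tip shelf x mm -10.1 yaw 3.7
74 [-8.57 -0.48  0.14] roll -0.198 tip shelf x mm -14.1 yaw 3.7
78 [-8.96 -0.4   0.14] roll -0.198 tip shelf x mm -18.1 yaw 3.7
82 [-9.35 -0.32  0.14] roll -0.198 tip shelf x mm -22.1 yaw 3.7
86 [-9.74 -0.24  0.15] roll -0.198 tip shelf x mm -26.1 yaw 3.7
90 [-10.13  -0.16   0.15] roll -0.198 tip shelf x mm -30.1 yaw 3.7
94 [-10.53  -0.08   0.15] roll -0.198 tip shelf x mm -34.1 yaw 3.7
98 [-10.92  -0.01   0.15] roll -0.198 tip shelf x mm -38.1 yaw 3.7
102 [-11.31   0.07   0.15] roll -0.198 tip shelf x mm -42.1 yaw 3.7
```

>>> {"method": "send_rows", "body": {
  "rows": [-0.3,0,0.1,0,-0.6,0,0.1,0,-0.9,0.02,0.1,0,-1.1,0.02,0.1,0,-1.3,0.02,0.1,0,-1.5,0.02,0.1,0,-1.7,0,0.1,-0.01,-1.9,-0.05,0.1,-0.014]
}}

```text
time_s: 4.25
eef_pos: [0.6541, -0.0582, 0.1084]
orientation: [[0.993, -0.119, -0.001], [-0.119, -0.993, 0.003], [-0.002, -0.002, -1.0]]
ft_force: [0.2, -0.9, -0.1]
grip_width: -0.0003
```

```bash
python3 - <<'E'
from h import *
rows([.5917,-.0507],-7.5,5,55,range(8,44,3),.108)
a=r.capture('top');b=r.capture('wrist')
cv2.imwrite('pics/t3.png',cv2.resize(a[120:290,260:430,::-1],None,fx=3.5,fy=3.5,interpolation=cv2.INTER_CUBIC))
E
```

```text
t 4.25 pos [ 0.6541 -0.0582  0.1084] yaw -6.819656629590031 F [ 0.2087 -0.8674 -0.0984]
8 [ 0.02 -0.01  0.04] roll 0.000 tip shelf x mm 52.7 yaw -6.8
11 [-0.28 -0.09  0.04] roll -0.012 tip shelf x mm 49.6 yaw -6.2
14 [-0.59 -0.17  0.04] roll -0.023 tip shelf x mm 46.5 yaw -5.5
17 [-0.89 -0.25  0.04] roll -0.035 tip shelf x mm 43.5 yaw -4.8
20 [-1.19 -0.32  0.04] roll -0.047 tip shelf x mm 40.4 yaw -4.1
23 [-1.5  -0.38  0.04] roll -0.058 tip shelf x mm 37.3 yaw -3.5
26 [-1.8  -0.45  0.04] roll -0.070 tip shelf x mm 34.3 yaw -2.8
29 [-2.11 -0.51  0.04] roll -0.082 tip shelf x mm 31.2 yaw -2.1
32 [-2.41 -0.56  0.04] roll -0.094 tip shelf x mm 28.2 yaw -1.5
35 [-2.72 -0.62  0.04] roll -0.105 tip shelf x mm 25.1 yaw -0.8
38 [-3.03 -0.67  0.04] roll -0.117 tip shelf x mm 22.1 yaw -0.1
41 [-3.33 -0.71  0.05] roll -0.129 tip shelf x mm 19.0 yaw 0.6
```

View pics/t3.png

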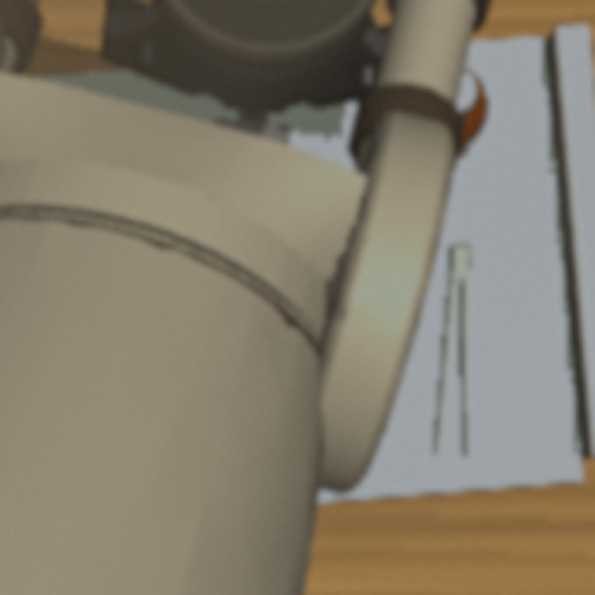

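>>> {"method": "send_rows", "body": {
  "rows": [-0.3,-0.09,0.04,-0.012,-0.6,-0.17,0.04,-0.023,-0.9,-0.25,0.04,-0.035,-1.2,-0.32,0.04,-0.047,-1.5,-0.38,0.04,-0.058,-1.8,-0.45,0.04,-0.07,-2.1,-0.51,0.04,-0.082,-2.4,-0.56,0.04,-0.094]
}}

```text
time_s: 5.02
eef_pos: [0.6305, -0.0495, 0.1081]
orientation: [[1.0, -0.024, -0.002], [-0.024, -1.0, 0.003], [-0.002, -0.003, -1.0]]
ft_force: [0.9, 0.4, 1.3]
grip_width: -0.0002
```

```bash
python3 - <<'E'
from h import *
rows([.5917,-.0507],-7.5,5,55,range(32,60,3),.108)
a=r.capture('scene')
cv2.imwrite('pics/s4.png',cv2.resize(a[180:330,280:440,::-1],None,fx=4,fy=4,interpolation=cv2.INTER_CUBIC))
E
```

```text
t 5.0167 pos [ 0.6305 -0.0495  0.1081] yaw -1.3856347574672627 F [0.864  0.4094 1.3233]
32 [0.03 0.02 0.01] roll 0.001 tip shelf x mm 28.2 yaw -1.5
35 [-0.27 -0.06  0.01] roll -0.011 tip shelf x mm 25.1 yaw -0.8
38 [-0.57 -0.14  0.01] roll -0.022 tip shelf x mm 22.1 yaw -0.1
41 [-0.88 -0.21  0.01] roll -0.034 tip shelf x mm 19.0 yaw 0.6
44 [-1.18 -0.28  0.01] roll -0.046 tip shelf x mm 16.0 yaw 1.2
47 [-1.48 -0.35  0.01] roll -0.057 tip shelf x mm 13.0 yaw 1.9
50 [-1.79 -0.42  0.01] roll -0.069 tip shelf x mm 10.0 yaw 2.6
53 [-2.09 -0.48  0.01] roll -0.081 tip shelf x mm 6.9 yaw 3.3
56 [-2.4  -0.51  0.01] roll -0.089 tip shelf x mm 3.9 yaw 3.7
59 [-2.7  -0.48  0.01] roll -0.089 tip shelf x mm 0.9 yaw 3.7
```

View pics/s4.png

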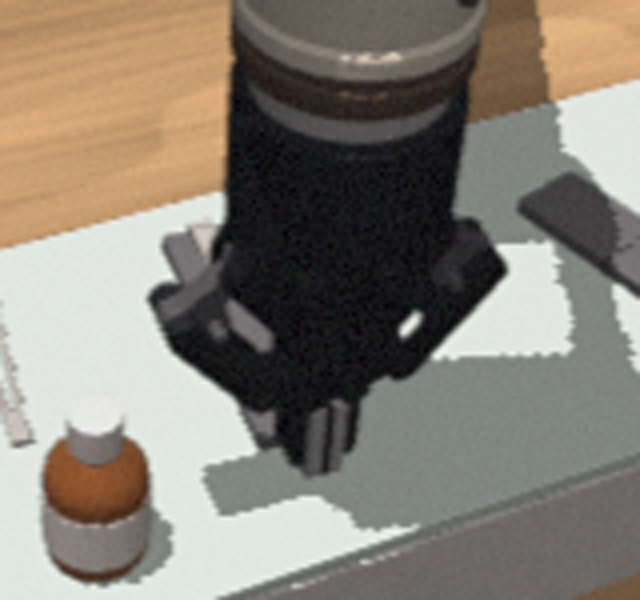

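```bash
cat >> h.py <<'E'
def cam_world(n,px,z):
    c=r.get_calibration(n)
    d=c['attitude']@np.array([(px[0]-c['mtx'][0,2])/c['mtx'][0,0],-(px[1]-c['mtx'][1,2])/c['mtx'][1,1],-1])
    return c['origin']+d*(z-c['origin'][2])/d[2]
E
python3 - <<'E'
from h import *
for q in [(162,238),(208,220),(266,440)]:
    print(q,cam_world('scene',(q[0]/4+280,q[1]/4+180),.088))
s,c,ax,yaw=path([.5917,-.0507],-7.5,5,55)
i=320;n=np.array([ax[i][1],-ax[i][0]])
print('exp front right',c[i]-ax[i]*.06+n*.017,'fl',c[i]-ax[i]*.06-n*.017,'rear right',c[i]+ax[i]*.06+n*.017)
E
```

```text
(162, 238) [ 0.4999 -0.0607  0.088 ]
(208, 220) [ 0.4953 -0.0385  0.088 ]
(266, 440) [ 0.6193 -0.0625  0.088 ]
exp front right [ 0.4994 -0.0634] fl [ 0.5003 -0.0294] rear right [ 0.6194 -0.0665]
```

Seen corners match the plan to about 3 mm, so I keep pushing.

>>> {"method": "send_rows", "body": {
  "rows": [-0.3,-0.06,0,-0.011,-0.6,-0.14,0,-0.022,-0.9,-0.21,0,-0.034,-1.2,-0.28,0,-0.046,-1.5,-0.35,0,-0.057,-1.8,-0.42,0,-0.069,-2.1,-0.48,0,-0.081,-2.4,-0.51,0,-0.089]
}}

```text
time_s: 5.73
eef_pos: [0.6057, -0.0435, 0.1079]
orientation: [[0.998, 0.067, -0.003], [0.067, -0.998, 0.003], [-0.003, -0.003, -1.0]]
ft_force: [0.6, -0.2, -0.8]
grip_width: -0.0001
```

```bash
python3 - <<'E'
from h import *
rows([.5917,-.0507],-7.5,5,55,range(56,84,3),.108)
E
```

```text
t 5.7333 pos [ 0.6057 -0.0435  0.1079] yaw 3.8170371232781712 F [ 0.5991 -0.1812 -0.8122]
56 [ 0.1   0.05 -0.01] roll 0.002 tip shelf x mm 3.9 yaw 3.7
59 [-0.2   0.05 -0.01] roll 0.002 tip shelf x mm 0.9 yaw 3.7
62 [-0.5   0.05 -0.01] roll 0.002 tip shelf x mm -2.1 yaw 3.7
65 [-0.8   0.05 -0.01] roll 0.002 tip shelf x mm -5.1 yaw 3.7
68 [-1.1   0.04 -0.01] roll 0.002 tip shelf x mm -8.1 yaw 3.7
71 [-1.4   0.04 -0.01] roll 0.002 tip shelf x mm -11.1 yaw 3.7
74 [-1.7   0.04 -0.01] roll 0.002 tip shelf x mm -14.1 yaw 3.7
77 [-2.    0.04 -0.01] roll 0.002 tip shelf x mm -17.1 yaw 3.7
80 [-2.3   0.04 -0.01] roll 0.002 tip shelf x mm -20.1 yaw 3.7
83 [-2.6   0.04 -0.01] roll 0.002 tip shelf x mm -23.1 yaw 3.7
```

>>> {"method": "send_rows", "body": {
  "rows": [-0.3,0.02,0,0,-0.6,0.04,0,0,-0.9,0.04,0,0,-1.2,0.04,0,0,-1.5,0.04,0,0,-1.8,0.04,0,0,-2,0.04,0,0,-2.1,0.04,0,0]
}}

```text
time_s: 6.4
eef_pos: [0.5844, -0.0453, 0.1079]
orientation: [[0.998, 0.066, -0.003], [0.066, -0.998, 0.003], [-0.003, -0.003, -1.0]]
ft_force: [-0.4, -0.1, 0.2]
grip_width: -0.0
```

```bash
python3 - <<'E'
from h import *
rows([.5917,-.0507],-7.5,5,55,[78,80,90,98,99,100],.108)
a=r.capture('scene')
cv2.imwrite('pics/s5.png',cv2.resize(a[180:330,280:440,::-1],None,fx=4,fy=4,interpolation=cv2.INTER_CUBIC))
E
```

```text
t 6.4 pos [ 0.5844 -0.0453  0.1079] yaw 3.8094206978079725 F [-0.4257 -0.1462  0.1798]
78 [ 0.03  0.   -0.01] roll 0.002 tip shelf x mm -18.1 yaw 3.7
80 [-0.17  0.   -0.01] roll 0.002 tip shelf x mm -20.1 yaw 3.7
90 [-1.17  0.   -0.01] roll 0.002 tip shelf x mm -30.1 yaw 3.7
98 [-1.97  0.   -0.  ] roll 0.002 tip shelf x mm -38.1 yaw 3.7
99 [-2.07  0.   -0.  ] roll 0.002 tip shelf x mm -39.1 yaw 3.7
100 [-2.17  0.   -0.  ] roll 0.002 tip shelf x mm -40.1 yaw 3.7
```

View pics/s5.png

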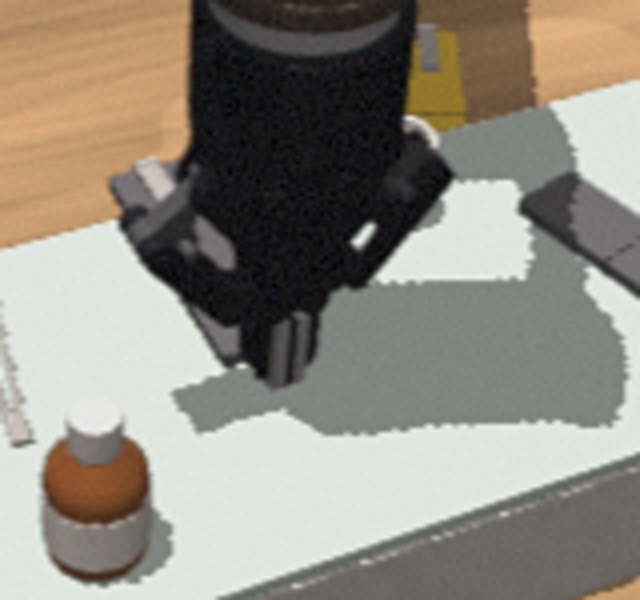

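Tip is past the edge. Now I back off, rise and swing aside to measure with the top camera.

>>> {"method": "send_rows", "body": {
  "rows": [0.6,0,0,0,1.2,0,-0.5,0,1.5,0,-2.5,0,1.5,0,-5.5,0,1.5,0,-8.5,0,1,0.5,-11.5,0,0,3,-13,0,-1,6.5,-13,0]
}}

```text
time_s: 7.12
eef_pos: [0.5822, -0.1108, 0.2439]
orientation: [[0.997, 0.071, 0.006], [0.071, -0.997, 0.0], [0.006, 0.0, -1.0]]
ft_force: [0.5, -0.0, 0.2]
grip_width: -0.0003
```

>>> {"method": "send_rows", "body": {
  "rows": [-1,3.5,0,0,-2,7,0,0,-3,10.5,0,0,-4,14,0,0,-5,17.5,0,0,-5,20,0,0,-5,22,0,0,-5,22,0,0]
}}

```text
time_s: 7.78
eef_pos: [0.5477, -0.338, 0.244]
orientation: [[0.998, 0.067, 0.007], [0.067, -0.998, -0.002], [0.007, 0.003, -1.0]]
ft_force: [-0.0, -1.3, -0.4]
grip_width: -0.0
```

```bash
python3 - <<'E'
from h import *
a=r.capture('top');b=r.capture('scene')
cv2.imwrite('pics/t6full.png',a[:,:,::-1])
cv2.imwrite('pics/t6.png',cv2.resize(a[160:310,230:400,::-1],None,fx=4,fy=4,interpolation=cv2.INTER_CUBIC))
cv2.imwrite('pics/s6.png',cv2.resize(b[150:350,220:480,::-1],None,fx=3,fy=3,interpolation=cv2.INTER_CUBIC))
rel([.6,-.0435,.2],3.8)
E
```

```text
t 7.8833 pos [ 0.5481 -0.3343  0.2438] yaw 3.996639893549727 z [ 0.0064  0.0005 -1.    ] F [0.41   0.3269 0.4445] grip 0.00015680615504063024
rel cm [  7.1709 -28.6439   4.4238] roll 0.003432013583213902
```

View pics/t6.png

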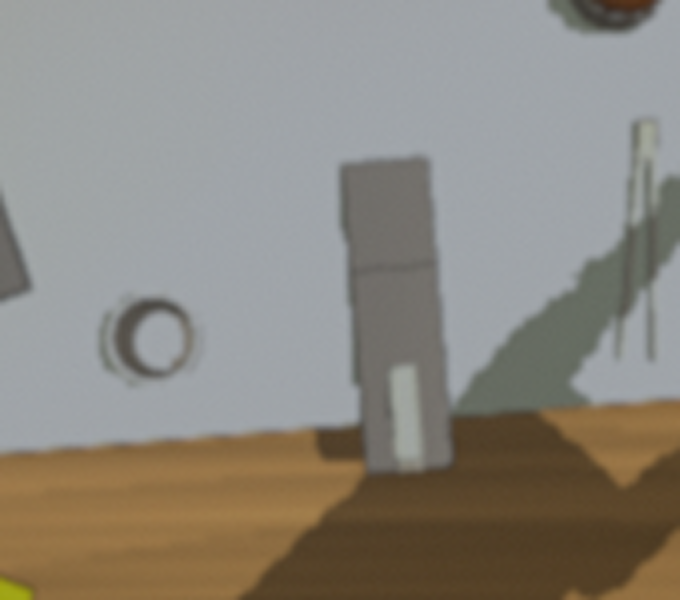

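View pics/s6.png

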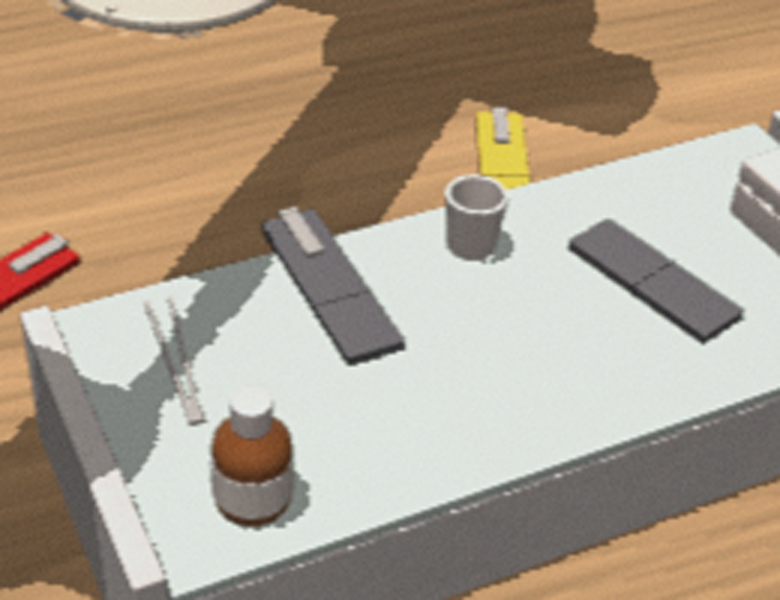

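```bash
python3 - <<'E'
from h import *
c=np.array([(341,164),(428,156),(452,465),(367,472)],float)/4+[230-.4,160-.4]
w=top_world(c,.088);print('sizes',np.linalg.norm(w-np.roll(w,-1,0),axis=1))
ax=(w[0]+w[1]-w[2]-w[3])/2;ax/=np.linalg.norm(ax);print('ctr',w.mean(0),'yaw',np.degrees(np.arctan2(ax[1],ax[0])))
tip=(w[2]+w[3])/2;print('tip',(tip[:2]-E0)@XD,'rear',(w[0]+w[1])[:2]/2,((w[0]+w[1])[:2]/2-E0)@XD)
E1=top_world(np.array([(0,455),(300,433),(680,401)])/4+[229.6,159.6],.08);print('edge x',[(e[:2]-E0)@XD for e in E1])
E
```

```text
sizes [0.0337 0.1192 0.0327 0.1189]
ctr [ 0.5141 -0.0508  0.088 ] yaw 3.731624716400427
tip -0.017480229986370253 rear [ 0.5734 -0.0469] 0.10156271079117586
edge x [np.float64(3.65210051666414e-05), np.float64(-0.0007115675912856572), np.float64(-6.187727272951321e-05)]
```

Square (3.73° against the shelf's 3.7°), with 18 mm of overhang, so 22 mm is left. Now I return behind it.

>>> {"method": "send_rows", "body": {
  "rows": [0.6,-2.3,0,0,1.5,-5.8,0,0,2.4,-9.4,0,0,3.3,-13,0,0,4.2,-16.6,0,0,5.1,-20.2,0,0,6,-23.8,0,0,6.8,-26.5,0,0]
}}

```text
time_s: 8.55
eef_pos: [0.5974, -0.0606, 0.2447]
orientation: [[0.997, 0.073, 0.007], [0.073, -0.997, 0.002], [0.007, -0.001, -1.0]]
ft_force: [-0.4, -0.0, 0.6]
grip_width: 0.0
```

```bash
python3 - <<'E'
from h import *
rel([.598,-.0443,.125],3.75)
E
```

```text
t 8.55 pos [ 0.5974 -0.0606  0.2447] yaw 4.176745501410205 z [ 0.0068  0.0015 -1.    ] F [-0.3578 -0.015   0.6304] grip 2.947036064363546e-05
rel cm [ 0.0927 -1.6099 11.9729] roll 0.007448114067682187
```

>>> {"method": "send_rows", "body": {
  "rows": [0.1,-0.8,1,0.007,0.1,-1.6,3.5,0.007,0.1,-1.6,6.5,0.007,0.1,-1.6,9,0.007,0.1,-1.6,10.5,0.007,0.1,-1.6,11.2,0.007,0.1,-1.6,11.5,0.007,0.1,-1.6,11.5,0.007]
}}

```text
time_s: 9.22
eef_pos: [0.5979, -0.0443, 0.1296]
orientation: [[0.998, 0.066, 0.006], [0.066, -0.998, 0.002], [0.006, -0.001, -1.0]]
ft_force: [0.3, -0.6, -0.3]
grip_width: 0.0
```

>>> {"method": "send_rows", "body": {
  "rows": [0,0,0,0,0,0,0,0,0,0,0,0,0,0,0,0,0,0,0,0,0,0,0,0,0,0,0,0,0,0,0,0]
}}

```text
time_s: 9.88
eef_pos: [0.5979, -0.0443, 0.1296]
orientation: [[0.998, 0.066, 0.006], [0.066, -0.998, 0.002], [0.006, -0.001, -1.0]]
ft_force: [0.3, 0.4, -0.4]
grip_width: -0.0002
```

```bash
python3 - <<'E'
from h import *
rel([.598,-.0443,.108],3.75)
E
```

```text
t 9.8833 pos [ 0.5979 -0.0443  0.1296] yaw 3.7779240949873545 z [ 0.0063  0.0016 -1.    ] F [ 0.3322  0.443  -0.3813] grip -0.00015256586407178386
rel cm [-0.0025 -0.0006  2.1581] roll 0.00048736739816898015
```

>>> {"method": "send_rows", "body": {
  "rows": [0,0,0.4,0,0,0,0.8,0,0,0,1.2,0,0,0,1.6,0,0,0,1.9,0,0,0,2.1,0,0,0,2.15,0,0,0,2.15,0]
}}

```text
time_s: 10.55
eef_pos: [0.5979, -0.0443, 0.1079]
orientation: [[0.998, 0.066, 0.006], [0.066, -0.998, 0.002], [0.006, -0.001, -1.0]]
ft_force: [-0.9, 0.9, -0.5]
grip_width: -0.0003
```

```bash
python3 - <<'E'
from h import *
rel([.5844,-.0453,.108],3.73)
rel([.5624,-.0467,.108],3.73)
E
```

```text
t 10.55 pos [ 0.5979 -0.0443  0.1079] yaw 3.781670414542796 z [ 0.006   0.0016 -1.    ] F [-0.9395  0.942  -0.45  ] grip -0.00033600907074120685
rel cm [-1.357   0.0124 -0.0211] roll 0.0009018188596421541
t 10.55 pos [ 0.5979 -0.0443  0.1079] yaw 3.781670414542796 z [ 0.006   0.0016 -1.    ] F [-0.9395  0.942  -0.45  ] grip -0.00033600907074120685
rel cm [-3.5614  0.007  -0.0346] roll 0.0009018188596421541
```

>>> {"method": "send_rows", "body": {
  "rows": [-0.3,0,0,0,-0.6,0,0,0,-0.9,0,0,0,-1.2,0,0,0,-1.4,0,0,0,-1.6,0,0,0,-1.8,0,0,0,-2,0,0,0]
}}

```text
time_s: 11.22
eef_pos: [0.5779, -0.0456, 0.1079]
orientation: [[0.998, 0.066, 0.006], [0.066, -0.998, 0.002], [0.006, -0.001, -1.0]]
ft_force: [-0.1, 0.2, 0.4]
grip_width: 0.0002
```

```bash
python3 - <<'E'
from h import *
rel([.5624,-.0467,.108],3.73)
E
```

```text
t 11.2167 pos [ 0.5779 -0.0456  0.1079] yaw 3.7827765491181258 z [ 0.0064  0.0016 -1.    ] F [-0.1477  0.2417  0.3518] grip 0.00017735925129503595
rel cm [-1.5546  0.0087 -0.0236] roll 0.0009211245499518049
```

>>> {"method": "send_rows", "body": {
  "rows": [-0.25,0,0,0,-0.5,0,0,0,-0.75,0,0,0,-1,0,0,0,-1.2,0,0,0,-1.4,0,0,0,-1.5,0,0,0,-1.55,0,0,0]
}}

```text
time_s: 11.88
eef_pos: [0.5624, -0.0466, 0.1079]
orientation: [[0.998, 0.066, 0.007], [0.066, -0.998, 0.002], [0.007, -0.001, -1.0]]
ft_force: [0.6, -0.6, 1.2]
grip_width: 0.0004
```

>>> {"method": "send_rows", "body": {
  "rows": [0.3,0,0,0,0.8,0,-0.2,0,1.4,0,-1,0,1.5,0,-3,0,1.5,0,-6,0,1.5,0,-9,0,1,1,-12,0,0,4,-13,0]
}}

```text
time_s: 12.55
eef_pos: [0.5673, -0.0851, 0.2443]
orientation: [[0.997, 0.07, 0.016], [0.07, -0.998, -0.0], [0.016, 0.001, -1.0]]
ft_force: [-0.2, 0.0, 0.5]
grip_width: -0.0001
```

>>> {"method": "send_rows", "body": {
  "rows": [-1,3.5,0,0,-2,7,0,0,-3,10.5,0,0,-4,14,0,0,-5,17.5,0,0,-5,21,0,0,-5,24,0,0,-5,25,0,0]
}}

```text
time_s: 13.22
eef_pos: [0.5348, -0.3425, 0.2445]
orientation: [[0.998, 0.067, 0.016], [0.067, -0.998, -0.002], [0.016, 0.004, -1.0]]
ft_force: [-0.6, -0.9, 0.6]
grip_width: 0.0001
```

```bash
python3 - <<'E'
from h import *
a=r.capture('top');b=r.capture('scene')
cv2.imwrite('pics/t7full.png',a[:,:,::-1])
cv2.imwrite('pics/t7.png',cv2.resize(a[160:310,230:400,::-1],None,fx=4,fy=4,interpolation=cv2.INTER_CUBIC))
cv2.imwrite('pics/s7.png',cv2.resize(b[150:350,220:480,::-1],None,fx=3,fy=3,interpolation=cv2.INTER_CUBIC))
rel([.6,-.0435,.2],3.8)
E
```

```text
t 13.3167 pos [ 0.5351 -0.3398  0.2441] yaw 3.9049761446143867 z [ 0.0159 -0.0004 -0.9999] F [0.1366 0.934  0.2488] grip 0.0003966513225858402
rel cm [  8.4205 -29.1267   4.5014] roll 0.001832179359570764
```

View pics/t7.png

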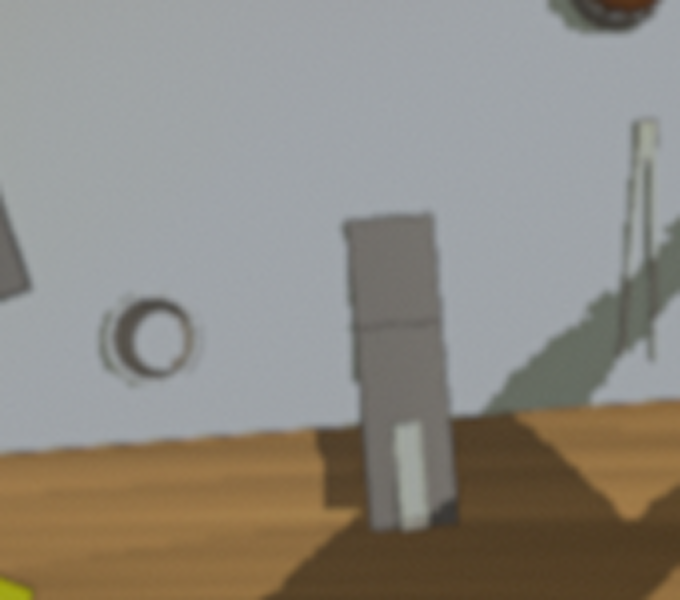

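View pics/s7.png

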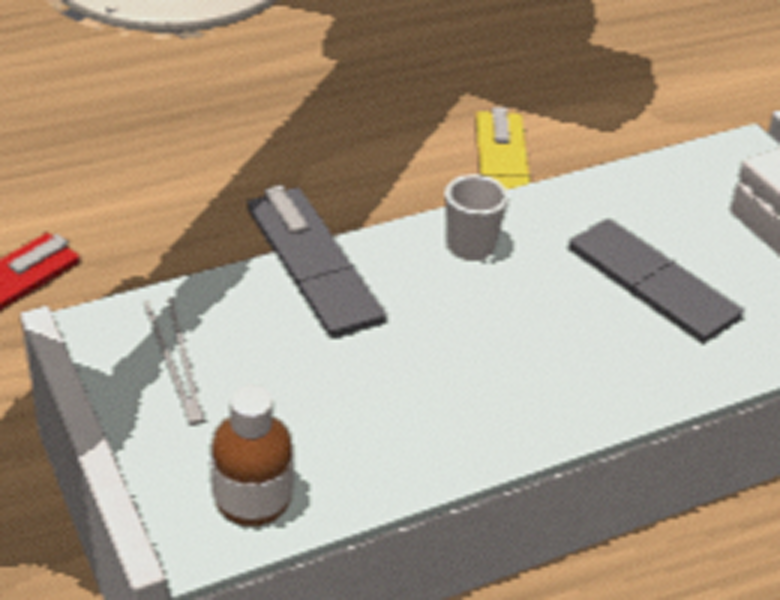

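```bash
python3 - <<'E'
from h import *
c=np.array([(345,220),(433,213),(457,523),(371,530)],float)/4+[230-.4,160-.4]
w=top_world(c,.088);print('sizes',np.linalg.norm(w-np.roll(w,-1,0),axis=1))
ax=(w[0]+w[1]-w[2]-w[3])/2;ax/=np.linalg.norm(ax);print('ctr',w.mean(0),'yaw',np.degrees(np.arctan2(ax[1],ax[0])))
tip=(w[2]+w[3])/2;rear=(w[0]+w[1])/2;print('tip',(tip[:2]-E0)@XD,'rear-.12',(rear[:2]-E0)@XD-.12)
# independent: scene view, rear corners & tip & edge
for q in [(249,203),(296,188),(385,318),(335,335)]:
    P=cam_world('scene',(q[0]/3+219.7,q[1]/3+149.7),.088);print('scene',q,P,(P[:2]-E0)@XD)
for q in [(180,275),(440,205),(620,158)]:
    P=cam_world('scene',(q[0]/3+219.7,q[1]/3+149.7),.08);print('edge',(P[:2]-E0)@XD)
a=cv2.imread('pics/top0.png');b=cv2.imread('pics/t7full.png')
d=cv2.absdiff(a,b).max(2)
for n,(x0,y0,x1,y1) in dict(file=(190,165,245,245),cup=(250,228,290,262),aid=(112,165,170,245),bottle=(365,128,405,172),tw=(380,185,398,252)).items():
    A=np.float32(cv2.cvtColor(a[y0:y1,x0:x1],6));B=np.float32(cv2.cvtColor(b[y0:y1,x0:x1],6))
    print(n,cv2.phaseCorrelate(A,B),d[y0:y1,x0:x1].mean())
E
```

```text
sizes [0.034  0.1193 0.033  0.1194]
ctr [ 0.492  -0.0522  0.088 ] yaw 3.709517281051627
tip -0.039709725044350545 rear-.12 -0.04033473403919034
scene (249, 203) [ 0.4343 -0.0705  0.088 ] -0.03884046917603515
scene (296, 188) [ 0.4295 -0.0395  0.088 ] -0.04156374647802316
scene (385, 318) [ 0.5512 -0.0321  0.088 ] 0.08030221832334924
scene (335, 335) [ 0.5548 -0.0621  0.088 ] 0.08196961665820995
edge -0.0027570629450973457
edge -0.0032604775874870034
edge -0.0023472202555582028
file ((-0.07648906319988669, -0.017944254410593885), 0.9720517873764039) 6.694545454545454
cup ((-0.06552515911896961, -0.01137659545978309), 0.8360228094789717) 7.071323529411765
aid ((-0.040014140433449086, 0.018272365210371788), 0.973633524775505) 6.770043103448276
bottle ((0.06463966195880033, 0.5306896377770904), 0.911647170384725) 6.339204545454545
tw ((0.10821049687271156, -0.2633599360243295), 0.5417822382332366) 19.79353233830846
```

```bash
python3 -c "
from h import *
print(r.hand_in())"
```

```text
the job is handed in; nothing more can be done
None
```

I pushed the grey clip case about 100 mm along the glass with the shut fingertips against its rear face. It turned about 11° square on the way. I stopped 22 mm short to measure, finished the push, then lifted the hand away to the side and handed in at about 13.3 s.

Last checks:
- **Overhang:** 39.7–40.3 mm from the top camera. The scene camera gave about 37.5 mm, measured against its own view of the edge. The two disagree by about 2.5 mm, but both are inside 32–48 mm.
- **Squareness:** the case is at 3.71° and the shelf at 3.7°, so it is square within the measuring error.
- **Bystanders:** in the top view the file box, cup and aid box shifted by less than 0.1 pixel. The bottle read 0.5 pixel (under 1 mm). The tweezers read 0.3 pixel, but weakly, because the arm's shadow lay across them.
- **Contact:** the wrist force stayed at about 1 N throughout, and the arm ended about 0.29 m to the side of the case and 0.14 m above it.

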